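# Set the metering valve over a dish

## Robot

A 6-joint arm with a two-finger parallel gripper is mounted at the origin on a cart in front of the work surface, level with it; the furniture and walls round the work are solid. World frame = base frame: x ahead of the robot, y to its left, z up, the work surface at z = 0. Lengths are in m, angles in rad, forces in N, time in s.
With the tool pointing down it reaches from about 0.25 to 0.725 m from the base axis. Payload 4 kg.
Tool frame: the origin (TCP) lies between the finger pads, 19 mm behind the fingertips; this is the grasp point; z points along the fingers, y is the line along which they close (so a half turn about z gives the same grasp; the last joint's range is limited). The gripper opens to 85 mm and grips with 20 to 120 N. Pads are 22 mm wide; open, the fingers measure 114 mm over their backs; the gripper's body (76 mm by 85 mm) begins 54 mm behind the grasp point. The pads swing forward as they close: fully open they stand 13 mm farther back than shut.
Start: joints at [-1.119, 0.241, 0.005, 1.335, 0, 1.571], TCP at [0.218, -0.45, 0.25] pointing down, gripper open.
Joint ranges: [-2.72, 2.72], [-1.05, 1.87], [-1.09, 1.28], [-1.99, 2.15], [-1.42, 1.44], [-3.14, 3.14]. Speed limits (rad/s): [2.79, 2.79, 3.14, 3.14, 3.14, 3.14].

## Interface

Orientations are given as a unit quaternion [x, y, z, w].
In Python, from workcell import telemetry, vision, workorder gives the robot as it stands.
- The arm moves only by the shell command python3 -m inch 'ROWS'. ROWS is JSON, a list of rows, each a list of 3 entries, a list of its own where there are three numbers: the turn, a rotation vector about the tool's x, y, z scaled (see below), then the shift along the tool's x, y, z scaled (see below), then the closure, from -1 (fully open) to 1 (shut). A call has 1 to 10 rows; each row shifts and turns the commanded pose from where the row before left it, along the tool's axes as they then stand; what a row does not reach is not made up. The controller multiplies each number of a shift by 0.3 m and each number of a turn by 360 degrees. A row lasts 1/12 s, in which the tool goes at most 41.7 mm and 7.16 degrees, less where a joint would pass 70% of its speed; a pose out of reach is approached as far as the arm can. A call with a number of a shift or a turn outside -1 to 1 is refused whole. A call with a gripper value outside its range is refused whole. The fingers move at their own pace and stop on an object; the grip force is fixed at half the most. Time passes only in rows, so rows that do not move let the fingers close. It gives the time, the measured TCP pose, the force, the opening and the grip force at its end, in the units of the state.
- telemetry.get_obs(): the state, without advancing time (a new reading comes with each control period).
- vision.camera(name): name is "side" or "top"; returns a dict with "img" (384x512x3 uint8, red, green, blue), "fov_y" (degrees; the focal length in pixels is half the picture's height over the tangent of half this angle, whatever the lens; pixels are square), "cx", "cy" (the principal point, pixels), "pose" (4x4, takes a point from camera to world coordinates). Camera axes: x right, y up, looking along -z (the intrinsics and any distortion apply to the point x, -y, -z); pixel columns grow to the right and rows downward; lengths in m; the calibration is good to about 2 mm. A picture is of the moment at which its call begins. There is no depth.
- workorder.job_done(): hands the job in; it is judged then, once.
The state is a dict: "clock": time; "joint_pos": joint angles; "joint_vel": joint speeds; "tau": joint torques, N m; "eef_pos": TCP position; "tool_rot": TCP orientation; "ft_force": force on the tool from outside, world axes, zero at the start; "ft_torque": the same for the moment, N m; "grip_width": finger opening in m; "grasp_force": force on a finger pad.
Only numpy, scipy, OpenCV 4.12 (cv2) and the standard library are available. Lean on these libraries where they do the work, as an engineer would, in place of code of your own. Each camera call takes 0.05 s, during which the arm holds its last target. There are 200 camera calls.

## Task

Slide the petri dish along the trolley top, without lifting it, until it is centred under the valve's outlet, inside the ring marked there. Then crank the valve wheel clockwise until it is fully closed against its stop, and from there open it counter-clockwise by exactly two full turns. Finish with the gripper still gripping the wheel's upright crank handle, the wheel at rest, and leave the other things where they stand.

Things in the scene. Friction and masses are not known exactly. Their poses are not given: they have to be found in the camera images.
- dish: round flat petri dish, 90 mm across at the rim (about 86 mm where fingers push it), 16 mm tall, about 50 g, loose on the trolley top to the right of the valve; too wide to grip across; origin centre of its underside
- valve_stand: fixed metering valve: steel foot plate 90x120x8 mm, brass body along its y; an outlet arm (13 mm thick, axis 45 mm up) runs 170 mm to its -y side and ends in a white tip pointing down, underside 28 mm above the trolley top; bare surface below. Origin on the wheel's axis at trolley-top level, z up; place and yaw vary. Only wheel and handle rise above 94 mm
- dish_spot (a point): point on the trolley top straight below the outlet, at [0, -0.170, 0] in the stand's frame; a thin dark ring 105 mm across is marked round it (flat, nothing to bump against). The dish's centre belongs here
- wheel_centre (a point): centre of the handwheel's hub on the vertical wheel axis, 107.5 mm above the trolley top. Wheel: dark spoked ring 101 mm across, its rim's top 105 mm above the trolley top (a hub nut reaches 109 mm); it does not rise as it turns
- valve_wheel (a joint): wheel angle in rad: 0 = closed on the solid stop, growing as it opens (counter-clockwise from above), up to 22; starts partly open. Two turns open = 12.57. Handle direction from the axis, in the world = stand yaw + pi + this angle (on the stand's -x side at each whole turn). Stays where it is left (stiff: about 3 N at the handle)
- crank_handle: upright black handle on the wheel's rim, 45 mm from the axis: a cylinder 16 mm across, 48 mm tall, from 107.5 to 155.5 mm above the trolley top, free to revolve on its own pin, so that a gripper can hold it from above and travel round the circle without turning. Origin centre of its foot
- crank_grip (a point): middle of the crank handle's grip, on its axis, 133.5 mm above the trolley top
- oil_bottle: small brown bottle with a black cap, 26 mm across, 62 mm tall, close behind the outlet arm, origin centre of its underside; a bystander
- cover_box: small white carton 36x55x23 mm on the robot's side of the valve, origin centre of its underside; a bystander
- timer: small white timer 57x61x19 mm near the left edge, origin centre of its underside; a bystander
- brown_bottle: brown bottle 60 mm across, 155 mm tall, at the back, origin centre of its underside; a bystander
- wash_bottle: white wash bottle with a bent nozzle, 62x96x181 mm, back left corner, origin centre of its underside; a bystander
- tray_carton_4: closed carton 122x95x71 mm, back right, origin centre of its underside; a bystander
- tray_carton_5: closed carton 112x205x101 mm, front left, origin centre of its underside; a bystander
- needle_box: small carton 62x105x41 mm, back left, origin centre of its underside; a bystander
Mind the look-alikes: they are no part of the job. Leave any pink look-alike of the dish alone.

How it is judged:
By the outcome, as a careful person would: the job done as asked, in the order asked, and still so for the second after the job is handed in, while the arm keeps its last pose, push and grip.
It also fails if it takes over 72 s, if anything falls off the work surface, if the arm or the gripper's body presses on something with over 40 N, if the wrist force passes 120 N, or if a joint passes its speed limit or range.

## Working session

There is one attempt and no reset: what is moved stays moved. The work goes in short steps, Python scripts to look and compute and a shell command to move; the robot and the scene stay as the last step left them, time stands still between calls to the robot, and variables do not carry over. Pictures are saved under pics/ and viewed, at most 10 in all, crops included, and the job is handed in when it is done.

```bash
mkdir -p pics; ls
cat > h.py <<'E'
import numpy as np, cv2
from workcell import telemetry, vision, workorder
def cam(n):
    c=vision.camera(n); c['f']=c['img'].shape[0]/2/np.tan(np.radians(c['fov_y'])/2); return c
def save(c,name,box=None,s=1):
    im=c['img'][...,::-1]
    if box: x0,y0,x1,y1=box; im=im[y0:y1,x0:x1]
    cv2.imwrite('pics/'+name,cv2.resize(im,None,fx=s,fy=s,interpolation=cv2.INTER_CUBIC))
E
python3 - <<'E'
from h import *
for n in('top','side'):
    c=cam(n); save(c,n+'0.png',None,1.5); print(n,{k:v for k,v in c.items() if k!='img'})
o=telemetry.get_obs(); print(o)
E
```

```text
pics
top {'fov_y': 51.42191476033788, 'cx': 257.3327798786814, 'cy': 193.31451631760902, 'pose': array([[-0.01184924,  0.99409059, -0.10790504,  0.41298423],
       [-0.9999025 , -0.01257711, -0.00606739, -0.00620683],
       [-0.00738867,  0.10782263,  0.99414269,  1.2966895 ],
       [ 0.        ,  0.        ,  0.        ,  1.        ]]), 'f': np.float64(398.7513612526466)}
side {'fov_y': 57.30630574425198, 'cx': 252.43596335496025, 'cy': 191.61535802137558, 'pose': array([[-0.98138469,  0.05809613, -0.18305445,  0.35403017],
       [-0.19095519, -0.39691035,  0.89777407,  0.86378105],
       [-0.02049901,  0.91601693,  0.4006155 ,  0.51005062],
       [ 0.        ,  0.        ,  0.        ,  1.        ]]), 'f': np.float64(351.3769229993559)}
{'clock': 0.1, 'joint_pos': array([-1.11898790e+00,  2.41339965e-01,  3.85949798e-03,  1.33518677e+00,
       -4.60961901e-05,  1.57083717e+00]), 'joint_vel': array([-6.65614707e-05, -1.08450333e-03,  3.21295411e-03,  5.24516394e-04,
        9.60447828e-04, -4.48261506e-04]), 'tau': array([-1.08233801e-04, -3.73138225e+01,  2.53009808e+01,  1.08269558e-02,
       -1.61461918e-05,  6.56031347e-06]), 'eef_pos': array([ 0.21805552, -0.44936279,  0.24920098]), 'tool_rot': array([ 9.74596116e-01,  2.23967710e-01, -2.32011572e-04, -9.06520472e-04]), 'ft_force': array([-0.21926451, -0.78527565,  0.67859913]), 'ft_torque': array([-0.00274551,  0.02438356, -0.02873556]), 'grasp_force': 0.0, 'grip_width': 0.08540595720351661}
```

View pics/top0.png

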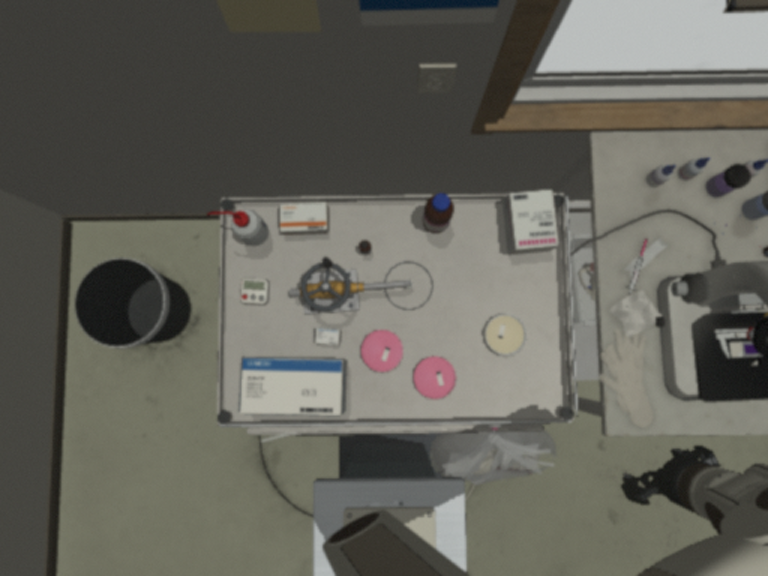

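View pics/side0.png

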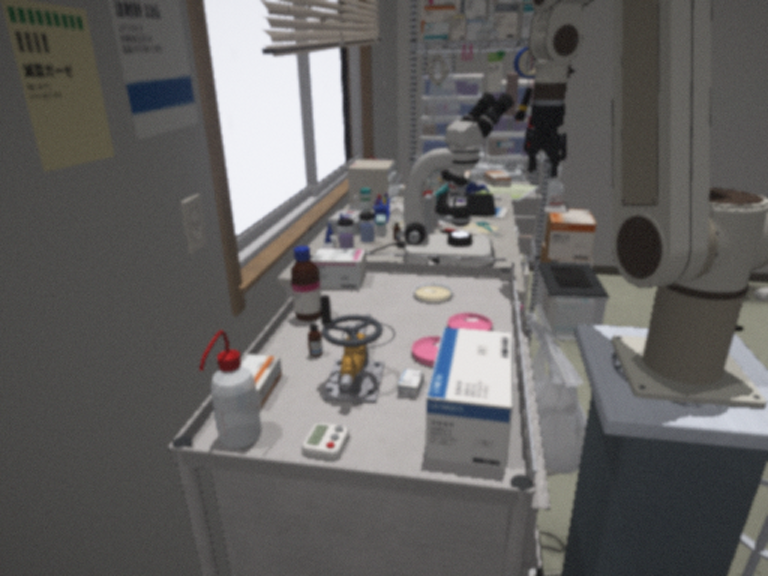

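The top view (1.5x) shows the cream dish at (504,335). Two pink look-alikes are at (382,351) and (434,377). The wheel is at (325,287), its handle at about (326,262), and the ring at (408,286). The cream one right of the valve fits the description; I'll confirm it in an enlarged crop.

```bash
cat >> h.py <<'E'
def ray(c,u,v,z):
    d=np.array([(u-c['cx'])/c['f'],-(v-c['cy'])/c['f'],-1]); R=c['pose'][:3,:3]; t=c['pose'][:3,3]
    d=R@d; return t+d*(z-t[2])/d[2]
def proj(c,p):
    q=c['pose'][:3,:3].T@(np.array(p)-c['pose'][:3,3]); return np.array([c['cx']+c['f']*q[0]/-q[2], c['cy']-c['f']*q[1]/-q[2]])
E
python3 - <<'E'
from h import *
c=cam('top'); np.save('pics/t.npy',c['img']); save(c,'c1.png',(180,130,360,265),4.4)
for n,u,v,z in(('dish',504,335,.016),('wheel',325,287,.105),('handle',326,262,.1555),('ring',408,286,0),('oil',365,247,.062),('cover',327,337,.023)): print(n,ray(c,u/1.5,v/1.5,z))
E
```

```text
dish [ 0.45219432 -0.24895616  0.016     ]
wheel [0.5498778  0.12339633 0.105     ]
handle [0.59262499 0.11593133 0.1555    ]
ring [ 0.56183599 -0.04639215  0.        ]
oil [0.6380276  0.04421132 0.062     ]
cover [0.45228303 0.12815084 0.023     ]
```

View pics/c1.png

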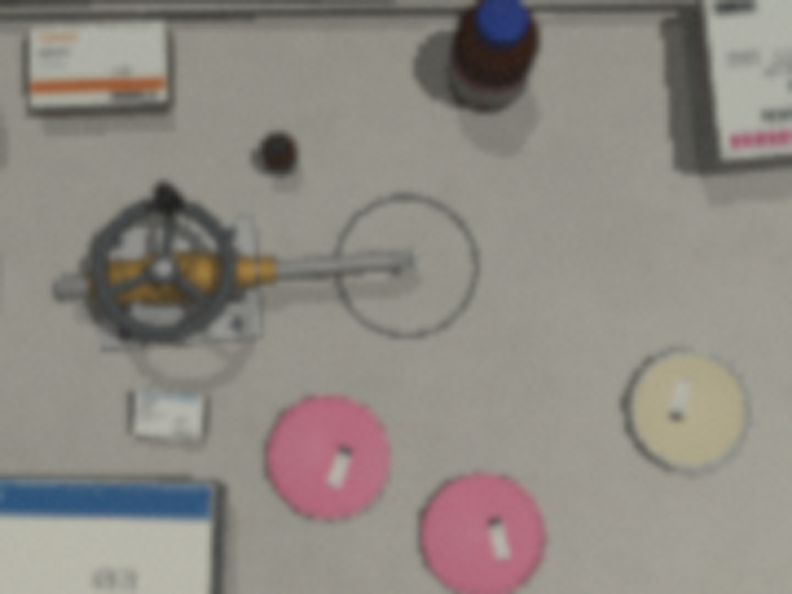

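The crop (4.4x, offset 180,130) shows the cream dish at (688,410) and the ring at (407,265). The hub is at (163,268), and the handle at (165,190) points away from the robot. The target is the cream dish; the pink ones at (328,457) and (482,535) stay where they are.

```bash
cat > fit.py <<'E'
from h import *
from scipy.optimize import minimize
from scipy.ndimage import map_coordinates
def dish(c,near=None):
    hsv=cv2.cvtColor(c['img'],cv2.COLOR_RGB2HSV); m=cv2.inRange(hsv,(15,45,130),(35,255,255))
    n,l,s,ce=cv2.connectedComponentsWithStats(m); k=[i for i in range(1,n) if s[i,4]>150]
    return [(ce[i],s[i,4],ray(c,*ce[i],.014)) for i in k]
def circ(c,x0,r,z,w=0.0):
    g=cv2.GaussianBlur(cv2.cvtColor(c['img'],cv2.COLOR_RGB2GRAY).astype(float),(0,0),.7)
    a=np.linspace(0,2*np.pi,180)
    def f(p):
        q=np.array([proj(c,(p[0]+r*np.cos(t),p[1]+r*np.sin(t),z)) for t in a]); return map_coordinates(g,[q[:,1],q[:,0]],order=1).mean()
    b=min(((f((x0[0]+i,x0[1]+j)),x0[0]+i,x0[1]+j) for i in np.arange(-.012,.0121,.003) for j in np.arange(-.012,.0121,.003)))
    s=minimize(f,b[1:],method='Nelder-Mead',options=dict(initial_simplex=[b[1:],(b[1]+.002,b[2]),(b[1],b[2]+.002)],xatol=1e-4)); return s.x,s.fun
E
python3 - <<'E'
from fit import *
for n in('top','side'):
    c=cam(n)
    print(n,'dish',dish(c))
    ri=circ(c,(.562,-.046),.052,0); wh=circ(c,(.55,.1234),.047,.103); print('ring',ri,'wheel',wh, 'd',np.linalg.norm(ri[0]-wh[0]))
    for r in(.045,.048,.050):print(r,circ(c,(.55,.1234),r,.105))
    hsv=cv2.cvtColor(c['img'],cv2.COLOR_RGB2GRAY); u,v=proj(c,(.592,.116,.15)).astype(int); print(n,u,v); print(hsv[v-12:v+10,u-7:u+8])
E
```

```text
top dish [(array([336.37721519, 222.92658228]), np.int32(395), array([ 0.45354126, -0.25058553,  0.014     ]))]
ring (array([ 0.56397389, -0.04577455]), np.float64(123.47459039751304)) wheel (array([0.55059638, 0.12472813]), np.float64(72.68119871136217)) d 0.17102666940730765
0.045 (array([0.55089113, 0.12436211]), np.float64(69.74228604547515))
0.048 (array([0.55024963, 0.12472505]), np.float64(75.96703577138032))
0.05 (array([0.54967619, 0.12469018]), np.float64(85.15952504082085))
top 217 175
[[143 141 141 142 140 142 140 142 143 142 143 142 143 144 144]
 [142 143 142 142 144 141 142 143 143 142 143 143 144 145 145]
 [142 143 143 143 143 144 142 143 144 143 144 144 145 143 144]
 [143 145 143 145 142 144 144 145 144 144 145 145 145 144 145]
 [144 144 144 144 144 144 143 144 145 145 144 145 145 144 145]
 [144 144 144 145 143 144 144 143 145 145 145 144 144 144 145]
 [144 144 144 144 145 143 142 142 143 145 145 145 145 144 145]
 [146 144 145 143 142 137 131 130 136 142 144 146 146 146 145]
 [146 146 146 142 139 120  97  95 112 129 141 144 146 146 146]
 [145 145 147 141 126  89  61  
[... 1978 characters left out ...]
1 178]
 [ 99  90  76  64  48  45  48  68 115 162 181 179 179 181 178]
 [ 98  86  70  50  33  31  32  46  99 154 175 181 180 180 178]
 [ 99  85  68  42  30  31  28  41  91 142 174 181 180 181 181]
 [ 97  89  69  46  29  28  27  43  78 134 168 180 182 180 181]
 [ 98  91  71  44  30  30  29  43  77 129 169 178 180 179 179]
 [101  88  70  46  32  29  31  36  71 125 164 179 181 181 179]
 [ 98  88  69  47  31  29  29  35  63 119 162 179 179 180 182]
 [ 94  83  63  44  32  29  33  37  63 117 158 179 178 179 177]
 [ 93  78  59  40  34  27  29  34  60 106 151 169 175 179 180]
 [ 82  65  48  40  28  25  33  33  54 100 145 163 166 171 176]
 [ 56  52  37  32  28  32  28  33  53  98 137 154 162 167 170]]
```

```bash
cat >> fit.py <<'E'
def disc(c,x0,r=.044,z=.012):
    b=c['img'].astype(float); w=cv2.GaussianBlur(b[...,0]-b[...,2],(0,0),.7)
    a=np.linspace(0,2*np.pi,48,endpoint=False)
    def samp(p,rr): 
        q=np.array([proj(c,(p[0]+rr*np.cos(t),p[1]+rr*np.sin(t),z)) for t in a]); return map_coordinates(w,[q[:,1],q[:,0]],order=1)
    f=lambda p: samp(p,r+.006).mean()-samp(p,r-.006).mean()
    s=minimize(f,x0,method='Nelder-Mead',options=dict(initial_simplex=[x0,(x0[0]+.006,x0[1]),(x0[0],x0[1]+.006)],xatol=1e-4)); return s.x,s.fun
E
python3 - <<'E'
from fit import *
for n in('top','side'):
    c=cam(n)
    print(n,'dish',disc(c,(.453,-.250)),disc(c,(.46,-.24)))
    if n=='top':
        for nm,u,v in(('pink1',328,457),('pink2',482,535),('railR',376*4.4-792,300)): print(nm,ray(c,u/4.4+180,v/4.4+130,0.012))
        print('rail',ray(c,565/1.5,200,0),ray(c,300,412/1.5,0))
    else:
        # handle axis: top/mid at several heights
        for p in((.592,.117,.1555),(.592,.117,.1075),(.592,.117,.1335)): print(proj(c,p))
        save(c,'s1.png',(190,190,340,300),5)
E
```

```text
top dish (array([ 0.4550135 , -0.25039092]), np.float64(-15.279585610374992)) (array([ 0.45499635, -0.2504093 ]), np.float64(-15.27965838490927))
pink1 [0.42180216 0.01211759 0.012     ]
pink2 [ 0.36424634 -0.09885026  0.012     ]
railR [ 0.53176803 -0.38137618  0.012     ]
rail [ 0.5269029  -0.38678655  0.        ] [ 0.29035209 -0.13162358  0.        ]
side dish (array([ 0.45485146, -0.24102257]), np.float64(-15.987475383367784)) (array([ 0.45485471, -0.24108001]), np.float64(-15.987525326695359))
[218.09201678 197.58524351]
[219.24155518 215.10535247]
[218.62523401 205.71200459]
```

View pics/s1.png

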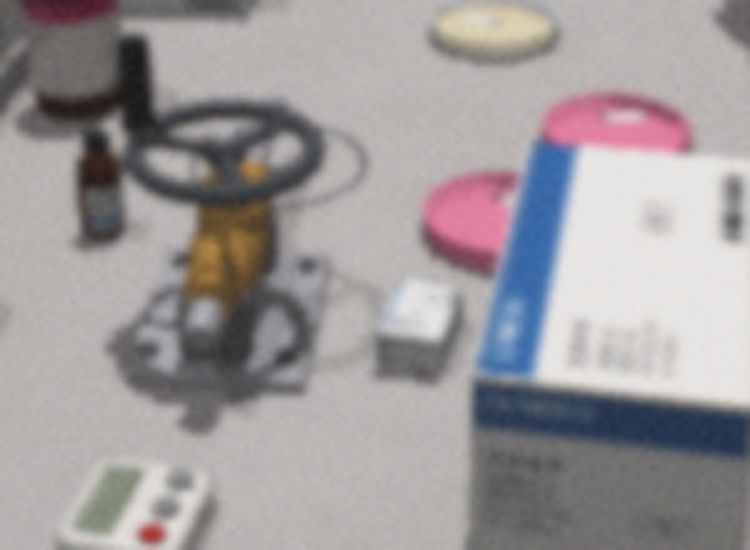

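```bash
python3 -m inch '[[[0,0,-0.0165],[0.1,0,0],-0.5],[[0,0,-0.0165],[0.1,0,0],-0.5],[[0,0,-0.0165],[0.1,0,0],-0.5],[[0,0,-0.0165],[0.05,0,0],-0.5],[[0,0,-0.0165],[0,0,0.05],-0.5],[[0,0,-0.0165],[0,0,0.05],-0.5],[[0,0,0],[0,0,0.05],-0.5],[[0,0,0],[0,0,0],-0.5]]'; python3 -c "
from h import *
print(telemetry.get_obs()['tool_rot'],telemetry.get_obs()['joint_pos'])"
```

```text
clock: 1.02
eef_pos: [0.3043, -0.3904, 0.2021]
tool_rot: [0.859, 0.512, -0.0, -0.003]
ft_force: [-0.1, 1.0, -1.1]
grip_width: 0.0642
grasp_force: 0.0
[ 8.59163816e-01  5.11692642e-01 -3.52720196e-04 -2.83777365e-03] [-9.08665269e-01  2.61588727e-01 -9.43280164e-02  1.22059881e+00
  7.51741282e-06  1.15861503e+00]
```

The side crop shows the black handle at (135,85), i.e. px (217,207), matching the projection from the top view within 2 px. The dish is taken from the top view, (0.455,-0.2505); the side view is grazing and gives a worse y.

```bash
python3 -m inch '[[[0,0,0],[0.085,0.0443,0],-0.5],[[0,0,0],[0.085,0.0443,0],-0.5],[[0,0,0],[0.085,0.0443,0],-0.5],[[0,0,0],[0.085,0.0443,0],-0.5],[[0,0,0],[0.085,0.0443,0],-0.5],[[0,0,0],[0,0,0.12],-0.5],[[0,0,0],[0,0,0.12],-0.5],[[0,0,0],[0,0,0.12],-0.5],[[0,0,0],[0,0,0.12],-0.5],[[0,0,0],[0,0,0],-0.5]]'; python3 -m inch '[[[0,0,0],[0,0,0.02],-0.5],[[0,0,0],[0,0,0.02],-0.5],[[0,0,0],[0,0,0.02],-0.5],[[0,0,0],[0,0,0],-0.5]]'
python3 - <<'E'
from fit import *
c=cam('top'); save(c,'c2.png',(300,170,400,250),6); print(disc(c,(.455,-.25)))
E
```

```text
clock: 1.85
eef_pos: [0.4204, -0.3086, 0.055]
tool_rot: [0.859, 0.511, -0.002, -0.006]
ft_force: [-1.5, 1.5, -0.4]
grip_width: 0.0641
grasp_force: 0.0
clock: 2.18
eef_pos: [0.4253, -0.3125, 0.0439]
tool_rot: [0.859, 0.511, 0.0, 0.001]
ft_force: [-0.3, 0.7, 0.4]
grip_width: 0.064
grasp_force: 0.0
(array([ 0.45475766, -0.25017509]), np.float64(-18.625900404010686))
```

View pics/c2.png

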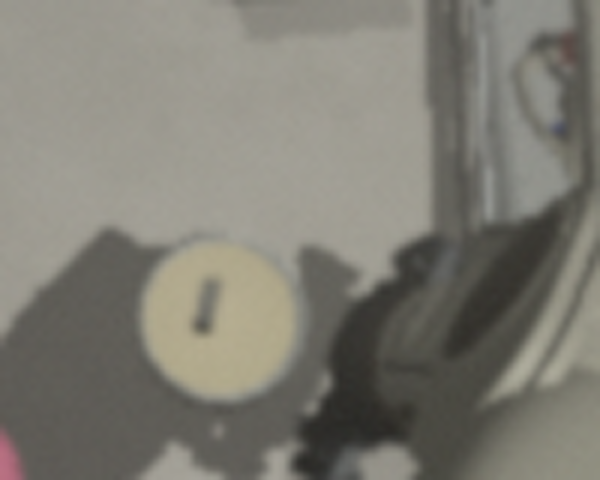

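The dish sits at crop (220,320), unmoved, with the fingers just behind it on its lower right at (370,380). Descending now.

```bash
python3 -m inch '[[[0,0,0],[0,0,0.015],-0.5],[[0,0,0],[0,0,0.015],-0.5],[[0,0,0],[0,0,0.015],-0.5],[[0,0,0],[0,0,0.015],-0.5],[[0,0,0],[0,0,0.007],-0.5],[[0,0,0],[0,0,0],-0.5]]'
```

```text
clock: 2.73
eef_pos: [0.424, -0.3114, 0.0221]
tool_rot: [0.859, 0.511, -0.0, -0.001]
ft_force: [-0.2, -0.3, -0.0]
grip_width: 0.0641
grasp_force: 0.0
```

```bash
python3 -m inch '[[[0,0,0],[0,0,0.004],-0.5],[[0,0,0],[0,0,0],-0.5]]';python3 -m inch '[[[0,0,0],[0,0,0.004],-0.5],[[0,0,0],[0,0,0],-0.5]]'; python3 -m inch '[[[0,0,0],[0,0,0.004],-0.5],[[0,0,0],[0,0,0],-0.5]]'
```

```text
clock: 2.9
eef_pos: [0.4245, -0.3117, 0.0216]
tool_rot: [0.859, 0.512, -0.0, -0.0]
ft_force: [-0.1, 0.4, 0.9]
grip_width: 0.0641
grasp_force: 0.0
clock: 3.07
eef_pos: [0.4245, -0.3118, 0.0205]
tool_rot: [0.859, 0.511, -0.0, 0.0]
ft_force: [0.9, -1.1, -0.7]
grip_width: 0.064
grasp_force: 0.0
clock: 3.23
eef_pos: [0.4245, -0.3117, 0.0192]
tool_rot: [0.859, 0.511, -0.0, -0.0]
ft_force: [0.2, 0.7, -0.1]
grip_width: 0.0639
grasp_force: 0.0
```

```bash
python3 -m inch '[[[0,0,0],[0,0,0.004],-0.5],[[0,0,0],[0,0,0],-0.5]]';python3 -m inch '[[[0,0,0],[0,0,0.004],-0.5],[[0,0,0],[0,0,0],-0.5]]'; python3 -m inch '[[[0,0,0],[0,0,0.004],-0.5],[[0,0,0],[0,0,0],-0.5]]' | grep -A3 clock
python3 - <<'E'
import numpy as np
# push distance: final TCP = ring - 40mm*u
p=np.array([.4245,-.3117]); a=np.radians(61.5); X=np.array([np.cos(a),np.sin(a)]); Y=np.array([np.sin(a),-np.cos(a)])
for n,q,d in(('contact',np.array([.455,-.2505]),.040),('final',np.array([.564,-.0455]),.040)):
    v=q-p; print(n,v@X-d,v@Y)
E
```

```text
clock: 3.4
eef_pos: [0.4244, -0.3117, 0.018]
tool_rot: [0.859, 0.511, -0.0, -0.0]
ft_force: [0.5, -0.6, 0.1]
grip_width: 0.0639
grasp_force: 0.0
clock: 3.57
eef_pos: [0.4244, -0.3117, 0.0167]
tool_rot: [0.859, 0.511, -0.0, -0.0]
ft_force: [-0.6, 0.8, -0.2]
grip_width: 0.0639
grasp_force: 0.0
clock: 3.73
eef_pos: [0.4244, -0.3117, 0.0155]
tool_rot: [0.859, 0.511, -0.0, -0.0]
ft_force: [1.0, 0.3, 0.3]
contact 0.028336949482830324 -0.002398194191698056
final 0.2605047624468306 -0.004424674764763614
```

```bash
python3 -m inch '[[[0,0,0],[0.017,-0.0016,0],-0.5],[[0,0,0],[0.017,-0.0016,0],-0.5],[[0,0,0],[0.017,-0.0016,0],-0.5],[[0,0,0],[0.017,-0.0016,0],-0.5],[[0,0,0],[0.012,-0.0016,0],-0.5],[[0,0,0],[0.01,0,0],-0.5],[[0,0,0],[0.01,0,0],-0.5],[[0,0,0],[0.01,0,0],-0.5],[[0,0,0],[0.01,0,0],-0.5],[[0,0,0],[0.015,0,0],-0.5]]'; python3 -m inch '[[[0,0,0],[0.02,0,0],-0.5],[[0,0,0],[0.02,0,0],-0.5],[[0,0,0],[0.02,0,0],-0.5],[[0,0,0],[0.02,0,0],-0.5],[[0,0,0],[0.02,0,0],-0.5],[[0,0,0],[0.02,0,0],-0.5],[[0,0,0],[0.02,0,0],-0.5],[[0,0,0],[0.02,0,0],-0.5],[[0,0,0],[0.02,0,0],-0.5],[[0,0,0],[0,0,0],-0.5]]'
python3 - <<'E'
from fit import *
c=cam('top'); p=telemetry.get_obs()['eef_pos']; a=np.radians(61.5); X=np.array([np.cos(a),np.sin(a)]); Y=np.array([np.sin(a),-np.cos(a)])
d=disc(c,p[:2]+.04*X); v=d[0]-p[:2]; print(d,v@X,v@Y); v=np.array([.564,-.0455])-d[0]; print('togo',v@X,v@Y); save(c,'c3.png',(220,150,380,250),4)
E
```

```text
clock: 4.57
eef_pos: [0.4418, -0.275, 0.0157]
tool_rot: [0.859, 0.511, -0.0, 0.0]
ft_force: [0.3, 0.4, -0.1]
grip_width: 0.0637
grasp_force: 0.2
clock: 5.4
eef_pos: [0.4681, -0.2265, 0.0157]
tool_rot: [0.859, 0.512, 0.0, -0.0]
ft_force: [0.4, -0.1, -0.5]
grip_width: 0.0642
grasp_force: 0.0
(array([ 0.48605198, -0.19153796]), np.float64(-15.116239682900217)) 0.03979348527810221 -0.0008517904435301534
togo 0.16553423517649918 -0.0011812378602577018
```

View pics/c3.png

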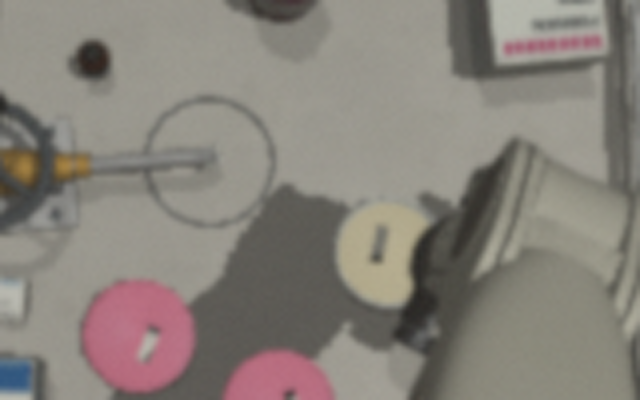

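The dish at crop (385,255) is nested in the fingers, 40 mm ahead of the TCP as predicted, and heads for the ring at (210,160).

```bash
python3 -m inch '[[[0,0,0],[0.015,0,0],-0.5],[[0,0,0],[0.022,-0.0004,0],-0.5],[[0,0,0],[0.022,-0.0004,0],-0.5],[[0,0,0],[0.022,-0.0004,0],-0.5],[[0,0,0],[0.022,-0.0004,0],-0.5],[[0,0,0],[0.022,-0.0004,0],-0.5],[[0,0,0],[0.022,-0.0004,0],-0.5],[[0,0,0],[0.022,-0.0004,0],-0.5],[[0,0,0],[0.022,-0.0004,0],-0.5],[[0,0,0],[0.022,-0.0004,0],-0.5]]'; python3 -m inch '[[[0,0,0],[0.022,0,0],-0.5],[[0,0,0],[0.022,0,0],-0.5],[[0,0,0],[0.022,0,0],-0.5],[[0,0,0],[0.022,0,0],-0.5],[[0,0,0],[0.022,0,0],-0.5],[[0,0,0],[0.022,0,0],-0.5],[[0,0,0],[0.022,0,0],-0.5],[[0,0,0],[0.022,0,0],-0.5],[[0,0,0],[0.015,0,0],-0.5],[[0,0,0],[0,0,0],-0.5]]'
python3 - <<'E'
from fit import *
c=cam('top'); p=telemetry.get_obs()['eef_pos']; a=np.radians(61.5); X=np.array([np.cos(a),np.sin(a)]); Y=np.array([np.sin(a),-np.cos(a)])
d=disc(c,p[:2]+.04*X); v=d[0]-p[:2]; print(d,v@X,v@Y); v=np.array([.564,-.0455])-d[0]; print('togo',v@X,v@Y, 'tcp40', (np.array([.564,-.0455])-p[:2])@X-.04)
E
```

```text
clock: 6.28
eef_pos: [0.4973, -0.1702, 0.0157]
tool_rot: [0.859, 0.512, 0.0, -0.0]
ft_force: [-0.1, 0.1, 0.3]
grip_width: 0.0638
grasp_force: 0.2
clock: 7.12
eef_pos: [0.5249, -0.1196, 0.0157]
tool_rot: [0.859, 0.512, 0.0, 0.0]
ft_force: [0.1, -0.4, -0.3]
grip_width: 0.0641
grasp_force: 0.0
(array([ 0.54265771, -0.08806639]), np.float64(-12.373098597032081)) 0.03670866609358121 0.0005681813986678978
togo 0.04759173659705554 -0.0015549536472473564 tcp40 0.04430040269063675
```

```bash
python3 -m inch '[[[0,0,0],[0.02,0,0],-0.5],[[0,0,0],[0.02,0,0],-0.5],[[0,0,0],[0.02,-0.001,0],-0.5],[[0,0,0],[0.02,-0.001,0],-0.5],[[0,0,0],[0.02,0,0],-0.5],[[0,0,0],[0.02,0,0],-0.5],[[0,0,0],[0.015,0,0],-0.5],[[0,0,0],[0.007,0,0],-0.5],[[0,0,0],[0.003,0,0],-0.5],[[0,0,0],[0,0,0],-0.5]]'; python3 -m inch '[[[0,0,0],[-0.02,0,0],-0.5],[[0,0,0],[-0.06,0,0],-0.5],[[0,0,0],[-0.08,0,0],-0.5],[[0,0,0],[-0.1,0,0],-0.5],[[0,0,0],[-0.1,0,0],-0.5],[[0,0,0],[0,0,-0.12],-0.5],[[0,0,0],[0,0,-0.12],-0.5],[[0,0,0],[0,0,-0.12],-0.5]]'
python3 - <<'E'
from fit import *
c=cam('top'); ri=circ(c,(.562,-.046),.052,0)
print('ring',ri,'dish',disc(c,(.562,-.046)),disc(c,(.565,-.043))); save(c,'c4.png',(210,140,330,240),5)
E
```

```text
clock: 8.0
eef_pos: [0.5446, -0.0818, 0.0157]
tool_rot: [0.859, 0.512, 0.0, 0.0]
ft_force: [-0.7, 0.6, -0.1]
grip_width: 0.0638
grasp_force: 0.0
clock: 8.67
eef_pos: [0.4913, -0.178, 0.1243]
tool_rot: [0.86, 0.51, -0.001, -0.001]
ft_force: [1.1, -0.8, -0.3]
grip_width: 0.0642
grasp_force: 0.0
ring (array([ 0.56354951, -0.04676998]), np.float64(106.05400258534173)) dish (array([ 0.56320637, -0.04419144]), np.float64(-19.64864714039546)) (array([ 0.56321378, -0.04416033]), np.float64(-19.648669964660336))
```

View pics/c4.png

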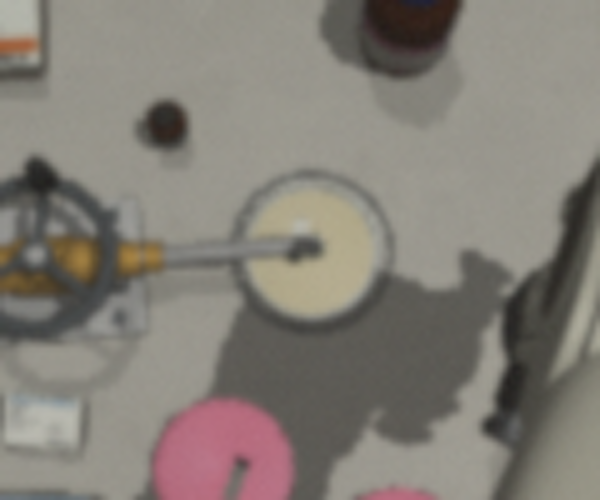

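The dish now sits inside the ring at crop (312,247), with the outlet tip over its centre and the fit 2.6 mm from the ring centre. Now the crank handle.

Run:
```python
from fit import *
c=cam('top'); print('cap',ray(c,217.3,174,.1555))
for r in(.0445,.046,.0475): print(circ(c,(.5505,.1248),r,.103))
# stand axis from ring (dir) 
R=np.array([.5640,-.0458]); W=np.array([.5505,.1247]); v=W-R; yaw=np.arctan2(-v[0],v[1]); print('yaw',yaw, np.linalg.norm(v))
h=ray(c,217.3,174,.1555)[:2]-W; print('r',np.linalg.norm(h),'th',np.arctan2(h[1],h[0]), 'joint',(np.arctan2(h[1],h[0])-yaw-np.pi)%(2*np.pi))
o=telemetry.get_obs(); print(o['eef_pos'],o['joint_pos'],o['tool_rot'])
```

```text
cap [0.59457837 0.11602593 0.1555    ]
(array([0.55148348, 0.12444589]), np.float64(71.34430657807626))
(array([0.55105425, 0.12474212]), np.float64(72.59869719059628))
(array([0.5504276 , 0.12475762]), np.float64(76.0758017057422))
yaw 0.07901403997887156 0.17103362242553363
r 0.04492373470946033 th -0.1943045714576507 joint 2.8682740421532706
[ 0.49673502 -0.17942899  0.13016881] [-3.46554455e-01  3.69112082e-01 -1.41890865e-01  1.04721511e+00
 -1.44324816e-04  1.72279624e+00] [0.85967979 0.51079457 0.00393838 0.00490378]
```

```bash
python3 -m inch '[[[0,0,0],[0,0,-0.1],-1],[[0,0,0],[0,0,-0.1],-1],[[0,0,0],[0,0,-0.1],-1],[[0,0,0],[0,0,0],-1]]';  python3 -m inch '[[[0,0,0],[0.102,-0.0184,0],-1],[[0,0,0],[0.102,-0.0184,0],-1],[[0,0,0],[0.102,-0.0184,0],-1],[[0,0,0],[0.102,-0.0184,0],-1],[[0,0,0],[0.102,-0.0184,0],-1],[[0,0,0],[0.102,-0.0184,0],-1],[[0,0,0],[0.102,-0.0184,0],-1],[[0,0,0],[0.102,-0.0184,0],-1],[[0,0,0],[0.102,-0.0184,0],-1],[[0,0,0],[0.102,-0.0184,0],-1]]'; python3 -m inch '[[[0,0,0],[0,0,0],-1],[[0,0,0],[0,0,0],-1],[[0,0,0],[0,0,0],-1]]'
```

```text
clock: 9.1
eef_pos: [0.4957, -0.1785, 0.2196]
tool_rot: [0.859, 0.511, 0.003, 0.004]
ft_force: [0.7, -0.6, 0.1]
grip_width: 0.0853
grasp_force: 0.0
clock: 9.93
eef_pos: [0.5903, 0.1192, 0.2126]
tool_rot: [0.859, 0.511, -0.001, -0.0]
ft_force: [0.1, -0.1, 0.3]
grip_width: 0.0854
grasp_force: 0.0
clock: 10.18
eef_pos: [0.5898, 0.1178, 0.2126]
tool_rot: [0.859, 0.512, -0.001, -0.0]
ft_force: [-0.3, -0.0, 0.7]
grip_width: 0.0852
grasp_force: 0.0
```

```bash
python3 -m inch '[[[0,0,0],[0.002,0.0167,0],-1],[[0,0,0],[0,0,0.06],-1],[[0,0,0],[0,0,0.06],-1],[[0,0,0],[0,0,0.05],-1],[[0,0,0],[0,0,0.05],-1],[[0,0,0],[0,0,0.04],-1],[[0,0,0],[0,0,0],-1]]';  python3 -m inch '[[[0,0,0],[0,0,0],1],[[0,0,0],[0,0,0],1],[[0,0,0],[0,0,0],1],[[0,0,0],[0,0,0],1],[[0,0,0],[0,0,0],1],[[0,0,0],[0,0,0],1],[[0,0,0],[0,0,0],1],[[0,0,0],[0,0,0],1],[[0,0,0],[0,0,0],1]]'
```

```text
clock: 10.77
eef_pos: [0.5933, 0.1144, 0.1328]
tool_rot: [0.86, 0.51, -0.003, -0.001]
ft_force: [-0.5, 0.9, -0.6]
grip_width: 0.0855
grasp_force: 0.0
clock: 11.52
eef_pos: [0.5962, 0.1164, 0.1367]
tool_rot: [0.859, 0.511, 0.001, 0.001]
ft_force: [2.0, -1.3, 3.0]
grip_width: 0.0143
grasp_force: 58.7
```

```bash
cat > tab.py <<'E'
import numpy as np,sys
def tab(th0,step,n,r=.045,yaw=61.5):
    a=np.radians(th0+step*np.arange(n+1)); P=r*np.c_[np.cos(a),np.sin(a)]; y=np.radians(yaw)
    T=np.c_[P@[np.cos(y),np.sin(y)],P@[np.sin(y),-np.cos(y)]]/.3
    D=np.diff(np.round(T-T[0],3),axis=0)
    for i in range(0,n,9): print(th0+step*i,' '.join('%.3f,%.3f'%tuple(d) for d in D[i:i+9]))
if __name__=='__main__': tab(*[float(x) for x in sys.argv[1:3]],int(sys.argv[3]))
E
python3 tab.py -10.5 -10 36; python3 -c "
from h import *
o=telemetry.get_obs(); print(o['eef_pos'],o['ft_force'],o['tool_rot'])"
```

```text
-10.5 -0.025,0.006 -0.027,0.001 -0.026,-0.003 -0.025,-0.008 -0.023,-0.011 -0.021,-0.016 -0.018,-0.019 -0.014,-0.022 -0.010,-0.024
-100.5 -0.006,-0.026 -0.001,-0.026 0.003,-0.026 0.008,-0.025 0.011,-0.023 0.016,-0.021 0.019,-0.018 0.022,-0.014 0.024,-0.010
-190.5 0.026,-0.006 0.026,-0.002 0.026,0.004 0.025,0.007 0.023,0.012 0.021,0.016 0.018,0.019 0.014,0.022 0.010,0.024
-280.5 0.006,0.025 0.002,0.027 -0.004,0.026 -0.007,0.025 -0.012,0.023 -0.016,0.021 -0.019,0.018 -0.022,0.014 -0.024,0.010
[0.59619411 0.116404   0.13668339] [ 2.03261505 -1.33332372  3.00794366] [8.59336779e-01 5.11408134e-01 1.18028874e-03 7.91986302e-04]
```

```bash
python3 -m inch '[[[0,0,0],[-0.025,0.006,0],1],[[0,0,0],[-0.027,0.001,0],1],[[0,0,0],[-0.026,-0.003,0],1],[[0,0,0],[-0.025,-0.008,0],1],[[0,0,0],[0,0,0],1]]'; python3 -m inch '[[[0,0,0],[-0.023,-0.011,0],1],[[0,0,0],[-0.021,-0.016,0],1],[[0,0,0],[-0.018,-0.019,0],1],[[0,0,0],[-0.014,-0.022,0],1],[[0,0,0],[-0.01,-0.024,0],1],[[0,0,0],[0,0,0],1]]'
```

```text
clock: 11.93
eef_pos: [0.581, 0.0879, 0.1367]
tool_rot: [0.86, 0.511, 0.001, 0.002]
ft_force: [5.3, -5.2, 2.6]
grip_width: 0.0145
grasp_force: 58.7
clock: 12.43
eef_pos: [0.5418, 0.078, 0.1366]
tool_rot: [0.86, 0.511, -0.001, 0.002]
ft_force: [-1.0, -7.5, 7.2]
grip_width: 0.0145
grasp_force: 59.4
```

```bash
python3 -m inch '[[[0,0,0],[-0.006,-0.026,0],1],[[0,0,0],[-0.001,-0.026,0],1],[[0,0,0],[0.003,-0.026,0],1],[[0,0,0],[0.008,-0.025,0],1],[[0,0,0],[0.011,-0.023,0],1],[[0,0,0],[0.016,-0.021,0],1],[[0,0,0],[0,0,0],1]]'; python3 -m inch '[[[0,0,0],[0.019,-0.018,0],1],[[0,0,0],[0,0,0],1]]';  python3 -m inch '[[[0,0,0],[0.022,-0.014,0],1],[[0,0,0],[0,0,0],1]]'
```

```text
clock: 13.02
eef_pos: [0.5081, 0.1102, 0.1366]
tool_rot: [0.859, 0.512, 0.0, -0.0]
ft_force: [-0.7, -0.8, 7.0]
grip_width: 0.0145
grasp_force: 59.3
clock: 13.18
eef_pos: [0.5067, 0.1177, 0.1366]
tool_rot: [0.859, 0.512, 0.001, 0.0]
ft_force: [1.1, -0.2, 6.4]
grip_width: 0.0145
grasp_force: 59.3
clock: 13.35
eef_pos: [0.5066, 0.1194, 0.1365]
tool_rot: [0.86, 0.51, -0.002, 0.007]
ft_force: [1.8, -18.5, 8.8]
grip_width: 0.0141
grasp_force: 59.7
```

```bash
python3 -m inch '[[[0,0,0],[0.006,-0.0025,0],1],[[0,0,0],[0,0,0],1],[[0,0,0],[0,0,0],1]]'
python3 - <<'E'
import numpy as np
from scipy.optimize import least_squares
P=np.array([[.5962,.1164],[.581,.0879],[.5418,.078],[.5081,.1102],[.5067,.1177]])
s=least_squares(lambda c:np.hypot(*(P-c).T)-.045,[.551,.124]); print(s.x,s.fun)
s=least_squares(lambda c:np.hypot(*(P-c[:2]).T)-c[2],[.551,.124,.045]); print(s.x,s.fun)
E
```

```text
clock: 13.6
eef_pos: [0.5066, 0.1195, 0.1365]
tool_rot: [0.861, 0.509, -0.003, 0.007]
ft_force: [1.9, -22.2, 9.2]
grip_width: 0.0142
grasp_force: 59.9
[0.55153212 0.12192511] [ 8.29037812e-06  1.18204772e-05 -9.67326756e-06 -1.30308034e-05
  3.07748612e-05]
[0.55153485 0.12194583 0.04501508] [-6.95802218e-06  1.06111784e-05 -3.93869480e-06 -2.00734728e-05
  2.03590113e-05]
```

```bash
python3 -m inch '[[[0,0,0],[-0.0225,0.0123,0],1],[[0,0,0],[0,0,0],1],[[0,0,0],[0,0,0],1]]'; python3 tab.py 183 10 36
```

```text
clock: 13.85
eef_pos: [0.5067, 0.118, 0.1366]
tool_rot: [0.86, 0.511, 0.001, 0.001]
ft_force: [1.7, -2.2, 6.5]
grip_width: 0.0145
grasp_force: 59.6
183.0 -0.021,0.016 -0.018,0.019 -0.014,0.021 -0.011,0.024 -0.006,0.026 -0.002,0.026 0.003,0.026 0.008,0.025 0.011,0.023
273.0 0.016,0.021 0.019,0.018 0.022,0.015 0.024,0.010 0.025,0.006 0.026,0.002 0.026,-0.003 0.025,-0.008 0.024,-0.011
363.0 0.021,-0.016 0.018,-0.019 0.014,-0.022 0.011,-0.024 0.006,-0.025 0.001,-0.026 -0.003,-0.026 -0.007,-0.025 -0.012,-0.023
453.0 -0.015,-0.021 -0.019,-0.018 -0.022,-0.015 -0.024,-0.010 -0.025,-0.006 -0.027,-0.002 -0.026,0.003 -0.025,0.007 -0.023,0.012
```

```bash
python3 -m inch '[[[0,0,0],[-0.021,0.016,0],1],[[0,0,0],[-0.018,0.019,0],1],[[0,0,0],[-0.014,0.021,0],1],[[0,0,0],[-0.011,0.024,0],1],[[0,0,0],[-0.006,0.026,0],1],[[0,0,0],[-0.002,0.026,0],1],[[0,0,0],[0.003,0.026,0],1],[[0,0,0],[0.008,0.025,0],1],[[0,0,0],[0.011,0.023,0],1]]'; python3 -m inch '[[[0,0,0],[0.016,0.021,0],1],[[0,0,0],[0.019,0.018,0],1],[[0,0,0],[0.022,0.015,0],1],[[0,0,0],[0.024,0.010,0],1],[[0,0,0],[0.025,0.006,0],1],[[0,0,0],[0.026,0.002,0],1],[[0,0,0],[0.026,-0.003,0],1],[[0,0,0],[0.025,-0.008,0],1],[[0,0,0],[0.024,-0.011,0],1]]'
```

```text
clock: 14.6
eef_pos: [0.5523, 0.0765, 0.1365]
tool_rot: [0.859, 0.512, -0.001, -0.001]
ft_force: [-3.5, 1.2, 9.1]
grip_width: 0.0147
grasp_force: 59.9
clock: 15.35
eef_pos: [0.5966, 0.123, 0.1366]
tool_rot: [0.86, 0.511, 0.0, 0.001]
ft_force: [-1.4, -3.8, 6.6]
grip_width: 0.0142
grasp_force: 59.7
```

```bash
python3 -m inch '[[[0,0,0],[0.021,-0.016,0],1],[[0,0,0],[0.018,-0.019,0],1],[[0,0,0],[0.014,-0.022,0],1],[[0,0,0],[0.011,-0.024,0],1],[[0,0,0],[0.006,-0.025,0],1],[[0,0,0],[0.001,-0.026,0],1],[[0,0,0],[-0.003,-0.026,0],1],[[0,0,0],[-0.007,-0.025,0],1],[[0,0,0],[-0.012,-0.023,0],1]]'; python3 -m inch '[[[0,0,0],[-0.015,-0.021,0],1],[[0,0,0],[-0.019,-0.018,0],1],[[0,0,0],[-0.022,-0.015,0],1],[[0,0,0],[-0.024,-0.010,0],1],[[0,0,0],[-0.025,-0.006,0],1],[[0,0,0],[-0.027,-0.002,0],1],[[0,0,0],[-0.026,0.003,0],1],[[0,0,0],[-0.025,0.007,0],1],[[0,0,0],[-0.023,0.012,0],1]]'; python3 -m inch '[[[0,0,0],[-0.021,0.016,0],1],[[0,0,0],[-0.018,0.019,0],1],[[0,0,0],[-0.014,0.021,0],1],[[0,0,0],[-0.011,0.024,0],1],[[0,0,0],[-0.006,0.026,0],1],[[0,0,0],[-0.002,0.026,0],1],[[0,0,0],[0.003,0.026,0],1],[[0,0,0],[0.008,0.025,0],1],[[0,0,0],[0.011,0.023,0],1]]'; python3 -m inch '[[[0,0,0],[0.016,0.021,0],1],[[0,0,0],[0.019,0.018,0],1],[[0,0,0],[0.022,0.015,0],1],[[0,0,0],[0.024,0.010,0],1],[[0,0,0],[0.025,0.006,0],1],[[0,0,0],[0.026,0.002,0],1],[[0,0,0],[0.026,-0.003,0],1],[[0,0,0],[0.025,-0.008,0],1],[[0,0,0],[0.024,-0.011,0],1]]'; python3 -m inch '[[[0,0,0],[0.021,-0.016,0],1],[[0,0,0],[0.018,-0.019,0],1],[[0,0,0],[0.014,-0.022,0],1],[[0,0,0],[0.011,-0.024,0],1],[[0,0,0],[0.006,-0.025,0],1],[[0,0,0],[0.001,-0.026,0],1],[[0,0,0],[-0.003,-0.026,0],1],[[0,0,0],[-0.007,-0.025,0],1],[[0,0,0],[-0.012,-0.023,0],1]]'
```

```text
clock: 16.1
eef_pos: [0.5497, 0.1666, 0.1366]
tool_rot: [0.859, 0.512, 0.002, 0.001]
ft_force: [3.7, -1.3, 4.6]
grip_width: 0.0146
grasp_force: 59.4
clock: 16.85
eef_pos: [0.5065, 0.1201, 0.1366]
tool_rot: [0.859, 0.512, 0.002, -0.001]
ft_force: [2.8, 4.3, 4.8]
grip_width: 0.0145
grasp_force: 59.5
clock: 17.6
eef_pos: [0.5516, 0.0765, 0.1365]
tool_rot: [0.859, 0.512, -0.001, -0.001]
ft_force: [-3.7, 1.3, 11.8]
grip_width: 0.0148
grasp_force: 60.2
clock: 18.35
eef_pos: [0.5966, 0.1227, 0.1366]
tool_rot: [0.86, 0.511, 0.0, 0.001]
ft_force: [1.0, -2.9, 8.7]
grip_width: 0.0147
grasp_force: 59.8
clock: 19.1
eef_pos: [0.5493, 0.1666, 0.1366]
tool_rot: [0.859, 0.512, 0.001, 0.0]
ft_force: [4.2, -0.8, 6.5]
grip_width: 0.0147
grasp_force: 59.6
```

```bash
python3 -m inch '[[[0,0,0],[-0.015,-0.021,0],1],[[0,0,0],[-0.019,-0.018,0],1],[[0,0,0],[-0.022,-0.015,0],1],[[0,0,0],[-0.024,-0.010,0],1],[[0,0,0],[-0.025,-0.006,0],1],[[0,0,0],[-0.027,-0.002,0],1],[[0,0,0],[-0.026,0.003,0],1],[[0,0,0],[-0.025,0.007,0],1],[[0,0,0],[-0.015,0.008,0],1]]';  python3 -m inch '[[[0,0,0],[-0.008,0.004,0],1],[[0,0,0],[0,0,0],1],[[0,0,0],[0,0,0],1]]'
python3 - <<'E'
from h import *
o=telemetry.get_obs(); p=o['eef_pos'][:2]-[.55153,.12193]; print(p,np.degrees(np.arctan2(p[1],p[0]))%360)
E
```

```text
clock: 19.85
eef_pos: [0.5065, 0.1224, 0.1366]
tool_rot: [0.859, 0.512, 0.002, -0.001]
ft_force: [2.0, 2.9, 7.1]
grip_width: 0.0147
grasp_force: 59.5
clock: 20.1
eef_pos: [0.5065, 0.1194, 0.1366]
tool_rot: [0.859, 0.511, 0.001, -0.0]
ft_force: [2.7, 0.6, 7.7]
grip_width: 0.0145
grasp_force: 59.7
[-0.04498694 -0.00257446] 183.27528181690423
```

```bash
python3 -m inch '[[[0,0,0],[-0.0044,0.0024,0],1],[[0,0,0],[0,0,0],1],[[0,0,0],[0,0,0],1]]'
python3 - <<'E'
from h import *
o=telemetry.get_obs(); p=o['eef_pos'][:2]-[.55153,.12193]; print(p,np.degrees(np.arctan2(p[1],p[0]))%360)
E
```

```text
clock: 20.35
eef_pos: [0.5066, 0.1184, 0.1366]
tool_rot: [0.859, 0.512, 0.001, -0.001]
ft_force: [2.8, 1.7, 7.0]
grip_width: 0.0144
grasp_force: 59.7
[-0.0449353  -0.00352716] 184.48818771801365
```

```bash
python3 -m inch '[[[0,0,0],[-0.002,0.001,0],1],[[0,0,0],[0,0,0],1],[[0,0,0],[0,0,0],1],[[0,0,0],[0,0,0],1]]'
python3 - <<'E'
from fit import *
o=telemetry.get_obs(); p=o['eef_pos'][:2]-[.55153,.12193]; print(p,np.degrees(np.arctan2(p[1],p[0]))%360, abs(o['joint_vel']).max())
c=cam('top'); print(disc(c,(.562,-.046))); save(c,'end.png',(140,120,390,290),3)
E
```

```text
clock: 20.68
eef_pos: [0.5066, 0.118, 0.1366]
tool_rot: [0.859, 0.512, 0.002, -0.001]
ft_force: [2.9, 3.1, 7.4]
grip_width: 0.0145
grasp_force: 59.6
[-0.0449145  -0.00395468] 185.03186604594134 0.0018770278912876742
(array([ 0.56325758, -0.04451693]), np.float64(-17.834955105812064))
```

View pics/end.png

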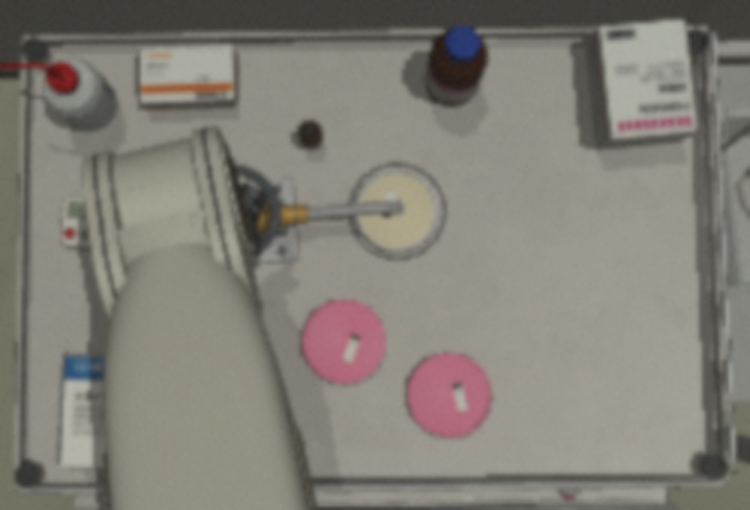

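The dish at (397,210) is centred in the ring under the outlet. The pink dishes, bottles and cartons in view are where they were. The gripper holds the handle at the two-turn position, and the wheel is at rest.

```bash
python3 -c "
from workcell import workorder
print(workorder.job_done())"
```

```text
the job is handed in; nothing more can be done
None
```

I handed the job in at about 21 s on the robot's clock: the dish sits inside the ring, about 1–3 mm off its centre by camera. The wheel was closed to its stop, opened two turns (to within about 1° by tool position) and left at rest with the handle gripped; I wasn't shown the verdict.

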